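# Clip a two-storey crossover onto its carrier

### The arm

A 6-joint arm with a two-finger parallel gripper is mounted at the origin on the work surface; the furniture and walls round the work are solid. World frame = base frame: x ahead of the robot, y to its left, z up, the work surface at z = 0. Lengths are in m, angles in rad, forces in N, time in s.
With the tool pointing down it reaches from about 0.275 to 0.75 m from the base axis. Payload 10.2 kg.
Tool frame: the origin (TCP) lies on the centre line of the jaws, within the pads' length; the fingertips stand 22 mm ahead of it and the grasp point (between the pads) lies 3 mm ahead of it; z points along the fingers, y is the line along which they close (so a half turn about z gives the same grasp; the last joint's range is limited). The gripper opens to 88 mm and grips with 3 to 60 N. Pads are 18 mm wide; open, the fingers measure 123 mm over their backs; the gripper's body (75 mm by 187 mm) begins 45 mm behind the grasp point.
Start: joints at [1.097, 0.313, 1.498, -0, 1.331, -0.223], TCP at [0.13, 0.509, 0.238] pointing down, gripper open.
Joint ranges: [-2.94, 2.94], [-0.97, 2.17], [0.19, 2.56], [-1.23, 4.37], [0.02, 3.11], [-2.88, 2.88]. Speed limits (rad/s): [2.39, 2.39, 3.01, 3.14, 3.14, 3.14].

### API

Orientations are given as a rotation vector (axis times angle).
In Python, from station import manip, jaws, solver, status, imaging, workorder, nets gives the robot as it stands. Calls block until the motion is done:
- manip.move_ptp(position, orientation): joint-space move of the TCP to a pose.
- manip.move_l(position, vel=0.15, rotation=None): straight line of the TCP; rotation=None keeps the orientation; vel is the mean speed in m/s.
- manip.goto_joints(angles): joint-space move.
- jaws.set_gripper(opening, strength=None): finger opening in m; strength is the grip in N (None keeps the last); returns when the fingers have stopped.
- manip.dwell(seconds).
- solver.inverse_kinematics(position, orientation): joint angles nearest the present ones, or None.
- status.read_state(): the state.
- imaging.grab_frame(name): name is "side" or "top" or "wrist"; returns a dict with "pixels" (384x512x3 uint8, red, green, blue), "z_map" (384x512 float32, m along the optical axis (not along the pixel's ray), 0 where there is no reading), "K" (3x3 intrinsics, pixels), "pose" (4x4, takes a point from camera to world coordinates); the wrist camera has in their place "T_tool_cam" (4x4, takes a point from camera to tool coordinates, whose origin is the TCP and whose axes are the flange's). Camera axes: x right, y down, z forward; pixel columns grow to the right and rows downward; lengths in m; the calibration is good to about 2 mm. A picture is of the moment at which its call begins: read the wrist's pose just before it.
A pose or a line that the arm cannot do raises manip.IKError and nothing moves.
- workorder.hand_in(): hands the job in; it is judged then, once.
Trained networks look in a picture, given as the dict that the camera call returned (one of the last four; its "shot" number tells which), for a name from the list of things; names that differ only in an ending like _2 or _b are one class to them, and where a whole thing is asked for, a point or a joint stands for the part that bears it (a point fixed in the world has none). Each returns a list of dicts, best first, with "conf" (0 to 1); they miss things now and then, are a little off and sometimes report something else, mostly with a low value. They report only what shows in the picture. A call takes as long as a camera call.
- nets.spot_in(query, picture): "location" ([x, y, z] in m, in the coordinates of the camera as it stood for that picture, good to about 4 mm: the middle of the surface that is visible of it).
- nets.regions_of(query, picture): "pixels" (384x512 bool, what is visible of it).
- nets.tip_of(query, picture): "location" ([x, y, z] in m, in the coordinates of the camera as it stood for that picture, good to about 4 mm: a listed point, or the origin of a listed thing).
The state is a dict: "t": time; "joint_positions": joint angles; "joint_velocities": joint speeds; "joint_torque": joint torques, N m; "eef_pos": TCP position; "tool_rot": TCP orientation; "force": force on the tool from outside, world axes, zero at the start; "torque": the same for the moment, N m; "width": finger opening in m; "gripper_force": force on a finger pad.
Only numpy, scipy, OpenCV 4.12 (cv2) and the standard library are available. Lean on these libraries where they do the work, as an engineer would, in place of code of your own. Each camera call takes 0.05 s, during which the arm holds its last target. There are 200 camera calls.

### The job

Build up the speaker's crossover: press the low-pass board (the one with the copper coil) fully home on the plywood carrier, over the centre bolt and the brass key pin with its green terminal strip towards the two binding posts, so that all four feet clip onto the studs; then press the high-pass board (two capacitors) fully home on the studs of the low-pass board, its green strip at the same end. Let go of everything and leave the other things on the bench where they stand.

Things in the scene. Friction and masses are not known exactly. Their poses are not given: they have to be found in the camera images.
- carrier: Plywood bar 196 x 64 x 12 mm, fixed to the bench. Origin: on the bench below the centre bolt; z up; x runs along the bar towards its black terminal plate with two binding posts (plate centred at x = +94 mm, posts reach 36 mm above the bench); the bar spans x = -68 to +128 mm. The low-pass board rests on its top face (z = 12 mm): home, low_mid is at (0, 0, 32) mm here with the same x direction.
- stud_tip (a point): Tip of one of the carrier's four white snap studs, which stand at x = +-44, y = +-20 mm in the carrier's axes: shank 10 mm across, 16 mm tall above the bar's top face, tapered nose. In each, 8.5 mm up, a sprung catch bulges 3 mm out of the side facing the bar's end. Those on the low-pass board are the same.
- bolt_tip (a point): Tapered tip of the carrier's upright steel centre bolt, 8 mm across, 68 mm above the bench, at x = y = 0 of the carrier. Both boards pass over it; with both home it stands 4 mm out of the upper board.
- pin_tip (a point): Tapered tip of the carrier's upright brass key pin, 6 mm across, 68 mm above the bench, at x = +37 mm, y = 0 of the carrier. Both boards pass over it; a board turned end for end stops on it.
- low_mid (a point): Low-pass board: blue printed board 120 (x) x 62 (y) x 4 mm on four feet; this point is the centre of the board's thickness, 20 mm above the undersides of its feet; x points to its green terminal strip, z up. About 0.26 kg. Take it by its two long edges, 62 mm apart, within 28 mm of the middle.
- low_board: The low-pass board, origin 20 mm below low_mid, same axes. Its four white feet (18 mm across, 18 mm tall, at x = +-44, y = +-20 mm) are sockets, 12 mm bore, that clip over studs. Board holes: 11 mm at the centre for the bolt, 9 mm at x = +37 mm for the pin. Over the feet stand white spacers, 19 mm across, 8 mm tall, with snap studs on top, tips 46 mm above the feet's undersides.
- coil_top (a point): Centre of the flat top of the low-pass board's copper coil (white bobbin 58 mm across, 22 mm tall, with a 16 mm bore for the bolt), 24 mm above low_mid. Either side of the bolt it can be pushed on. The board clips on with a push of 10 to 15 N, felt first when its feet are 12 mm above home; then it snaps down and holds.
- high_mid (a point): High-pass board: blue printed board 120 (x) x 62 (y) x 4 mm on four feet; this point is the centre of the board's thickness, 20 mm above the undersides of its feet; x points to its green terminal strip, z up. About 0.14 kg. Take it by its two long edges, within 28 mm of the middle. Home, this point is 30 mm above low_mid, with the same directions.
- high_board: The high-pass board, origin 20 mm below high_mid, same axes. Feet and holes as on the low-pass board; it clips onto that board's studs with the same push. Two film capacitors, yellow (y = +17.5 mm) and blue (y = -17.5 mm), 21 mm across, lie along x, their 34 mm bodies centred at x = -16 mm. Both boards' green strips are 11 x 18 x 10 mm, at x = +53.5 mm. No studs on top.
- wax_tin_mid (a point): Bystander: tin of wax with a black lid, upright, 67 mm across, 64 mm tall; its centre. It stands close beside a long edge of one of the boards.
- tweeter_mid (a point): Bystander: dome tweeter lying face up, 76 mm across at its black rim, 37 mm tall; its centre. It stands close beside a long edge of the other board.
- glue_bottle_mid (a point): Bystander: white glue bottle with red nozzle, upright, 57 mm across, 184 mm tall; its centre.
- tape_measure_mid (a point): Bystander: black and yellow pocket tape measure, 37 x 77 mm, 62 mm tall; its centre.

How it is judged:
On the way, in this order (a step that is already met when the one before it is completed fails the run):
1. the low-pass board is clipped fully home on the carrier (z of low_mid in the frame of carrier between 0.03 and 0.0335 m and x of low_mid in the frame of carrier between -0.0025 and 0.0025 m and y of low_mid in the frame of carrier between -0.0025 and 0.0025 m and angle between the z axis of low_mid and the z axis of carrier, either way round below 0.03 rad and angle between the x axis of low_mid and the x axis of carrier, either way round below 0.05 rad), for 0.2 s.
2. then the high-pass board is clipped fully home on the low-pass board (z of high_mid in the frame of low_mid between 0.028 and 0.0315 m and x of high_mid in the frame of low_mid between -0.0025 and 0.0025 m and y of high_mid in the frame of low_mid between -0.0025 and 0.0025 m and angle between the z axis of high_mid and the z axis of low_mid, either way round below 0.03 rad and angle between the x axis of high_mid and the x axis of low_mid, either way round below 0.05 rad), for 0.2 s.
At the end, for the whole second after the job is handed in: The low-pass board sits home on the carrier (within 1.5 mm of its seated height, 2.5 mm sideways, level) and the high-pass board sits home on the low-pass board (the same tolerances); both released and at rest (all of step 1 and all of step 2 and linear speed of each of low_board, high_board below 0.02 m/s); the robot touches nothing.
It fails at once if one of the loose bystanders (wax tin, tweeter, glue bottle, tape measure) is pushed more than 30 mm or knocked over (distance of any of wax_tin_mid, tweeter_mid, glue_bottle_mid, tape_measure_mid from where it was at the start of the episode above 0.03 m).
It also fails if it takes over 67 s, if anything falls off the work surface, if the arm or the gripper's body presses on something with over 40 N, if the wrist force passes 120 N, or if a joint passes its speed limit or range.

## Working session

There is one attempt and no reset: what is moved stays moved. The work goes in short steps, each a Python script; the robot and the scene stay as the last script left them, time stands still between calls to the robot, and variables do not carry over. Pictures are saved under pics/ and viewed, at most 12 in all, crops included, and the job is handed in when it is done.

```bash
ls; mkdir -p pics; cat > h.py <<'E'
import numpy as np, cv2
from scipy.spatial.transform import Rotation as R
from station import manip, jaws, solver, status, imaging, workorder, nets
def grab(n):
    s=status.read_state(); f=imaging.grab_frame(n)
    if n=='wrist':
        T=np.eye(4); T[:3,:3]=R.from_rotvec(s['tool_rot']).as_matrix(); T[:3,3]=s['eef_pos']
        f['W']=T@np.array(f['T_tool_cam'])
    else: f['W']=np.array(f['pose'])
    return f
def w(f,p): return (f['W']@np.r_[p,1])[:3]
def px(f,P):
    c=np.linalg.inv(f['W'])@np.r_[P,1]; u=f['K']@c[:3]; return (u/u[2])[:2]
def cloud(f):
    z=f['z_map']; v,u=np.mgrid[:z.shape[0],:z.shape[1]]; K=f['K']
    c=np.stack([(u-K[0,2])/K[0,0]*z,(v-K[1,2])/K[1,1]*z,z,np.ones_like(z)],-1)
    P=(c@f['W'].T)[...,:3]; P[z==0]=np.nan; return P
def save(f,n): cv2.imwrite('pics/'+n,f['pixels'][...,::-1])
E
python3 - <<'E'
from h import *
np.set_printoptions(precision=4,suppress=True)
for n in ['top','side']:
    f=grab(n); save(f,n+'1.png')
    print(n,f['W'][:3,3])
    for q in ['carrier','stud_tip','bolt_tip','pin_tip','low_mid','coil_top','high_mid','wax_tin_mid','tweeter_mid','glue_bottle_mid','tape_measure_mid']:
        print(q,[(round(d['conf'],2),w(f,d['location']).round(4).tolist()) for d in nets.tip_of(q,f)[:5]])
print(status.read_state())
E
```

```text
pics
top [0.3004 0.0009 1.4979]
carrier [(0.79, [0.5176, 0.0048, 0.0023])]
stud_tip [(0.95, [0.5639, 0.024, 0.0272])]
bolt_tip [(0.77, [0.5103, 0.0068, 0.069])]
pin_tip [(0.61, [0.5525, 0.0049, 0.0638])]
low_mid [(0.78, [0.4647, 0.2975, 0.0177]), (0.58, [0.6119, -0.2321, 0.0312])]
coil_top [(0.96, [0.4609, 0.2986, 0.0421])]
high_mid [(0.66, [0.5266, -0.2778, 0.0213]), (0.45, [0.7543, 0.1032, 0.0906])]
wax_tin_mid [(0.85, [0.6139, -0.2328, 0.0327]), (0.68, [0.5257, -0.2807, -0.0018])]
tweeter_mid [(0.67, [0.4157, 0.37, 0.0181])]
glue_bottle_mid [(0.8, [0.7503, 0.1062, 0.0936])]
tape_measure_mid [(0.53, [0.4042, 0.1274, 0.032])]
side [ 0.082  -0.706   0.8741]
carrier [(0.84, [0.5162, 0.0059, 0.0033])]
stud_tip [(0.88, [0.5614, 0.0217, 0.0251]), (0.62, [0.7556, 0.1022, 0.093])]
bolt_tip [(0.94, [0.5166, 0.0087, 0.0657]), (0.54, [0.7564, 0.1014, 0.0918])]
pin_tip [(0.88, [0.5506, -0.0024, 0.0668])]
low_mid [(0.78, [0.4639, 0.3002, 0.0176])]
coil_top [(0.77, [0.4645, 0.3, 0.0452])]
high_mid [(0.59, [0.5277, -0.281, 0.0183])]
wax_tin_mid [(0.78, [0.6127, -0.2286, 0.0355])]
tweeter_mid [(0.57, [0.4162, 0.3733, 0.0161]), (0.33, [0.464, 0.2988, 0.0203])]
glue_bottle_mid [(0.82, [0.7567, 0.1042, 0.0944])]
tape_measure_mid [(0.72, [0.3993, 0.1302, 0.0272])]
{'t': 1.2, 'joint_positions': array([ 1.0966,  0.3129,  1.4977, -0.    ,  1.331 , -0.2234]), 'joint_velocities': array([ 0.0008,  0.0007,  0.0015, -0.001 , -0.0011, -0.0005]), 'joint_torque': array([ -0.0001, -40.2096, -25.2428,   0.0696,   0.0317,  -0.    ]), 'eef_pos': array([0.1303, 0.5086, 0.2383]), 'tool_rot': array([ 0.3929,  3.1169, -0.0001]), 'force': array([ 1.4842, -0.1748,  0.3231]), 'torque': array([-0.0633, -0.003 , -0.0529]), 'gripper_force': 0.0, 'width': 0.08839240697138916}
```

```bash
python3 - <<'E'
import cv2
a=cv2.imread('pics/top1.png');b=cv2.imread('pics/side1.png')
import numpy as np
a=cv2.resize(a[40:384,60:452],None,fx=2,fy=2)[:600,:]
print(a.shape); cv2.imwrite('pics/top1z.png',a[:600,:800])
E
```

```text
(600, 784, 3)
```

View pics/top1z.png

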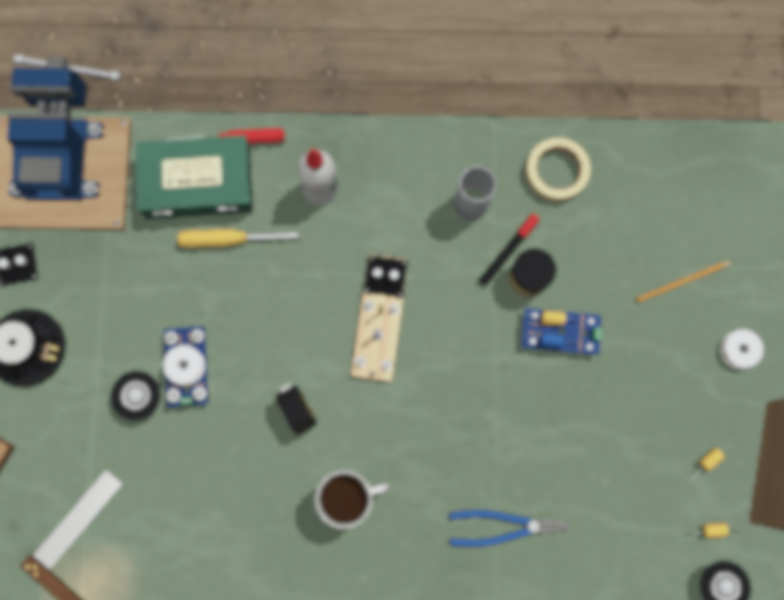

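View pics/side1.png

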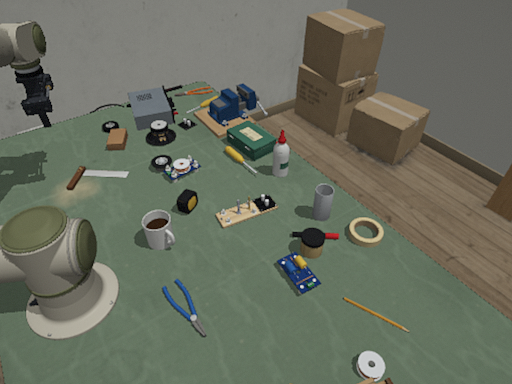

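```bash
cat >> h.py <<'E'
def rot(yaw): return (R.from_euler('z',yaw)*R.from_euler('x',np.pi)).as_rotvec()
E
python3 - <<'E'
from h import *
np.set_printoptions(precision=4,suppress=True)
f=grab('wrist'); print(np.array(f['T_tool_cam']),f['K'])
for nm,p,ys in [('low',(.462,.299,.2),(0,180)),('car',(.514,.007,.2),(-6,174)),('high',(.527,-.28,.2),(-95,85))]:
    for y in ys:
        q=solver.inverse_kinematics(p,rot(np.radians(y))); print(nm,y,q)
E
```

```text
[[ 0.0003 -0.9637 -0.2671  0.068 ]
 [ 1.      0.0001  0.0011  0.0008]
 [-0.001  -0.2671  0.9637 -0.1455]
 [ 0.      0.      0.      1.    ]] [[285.3096   0.     257.8678]
 [  0.     285.3096 191.299 ]
 [  0.       0.       1.    ]]
low 0 [ 0.3615  0.3996  1.4783 -0.      1.2637  1.9323]
low 180 [ 0.3615  0.3996  1.4783  0.      1.2637 -1.2093]
car -6 [-0.2146  0.3222  1.5886 -0.      1.2308  1.4609]
car 174 [-0.2146  0.3222  1.5886  0.      1.2308 -1.6807]
high -95 [-0.6845  0.5004  1.3257 -0.      1.3155  2.5443]
high 85 [-0.6845  0.5004  1.3257  0.      1.3155 -0.5973]
```

```bash
cat > look.py <<'E'
from h import *
import pickle
def look(nm,p,yaw,qs,off=((0,0),(0.0,.04))):
    out=[]
    for k,o in enumerate(off):
        d=R.from_euler('z',yaw).as_matrix()@[o[0],-o[1],0]
        if k==0: manip.move_ptp(np.array(p)+d,rot(yaw))
        else: manip.move_l(np.array(p)+d,.2)
        manip.dwell(.15)
        f=grab('wrist'); f['nets']={}
        for q in qs:
            r=nets.tip_of(q,f); f['nets'][q]=[(x['conf'],w(f,x['location'])) for x in r[:6]]
            print(nm,k,q,[(round(c,2),P.round(4).tolist()) for c,P in f['nets'][q]])
        pickle.dump(f,open(f'{nm}{k}.pkl','wb')); save(f,f'{nm}{k}.png')
        out.append(f)
    print(status.read_state()['t']); return out
E
python3 - <<'E'
from look import *
look('low',(.462,.299,.15),np.pi,['low_mid','low_board','coil_top','tweeter_mid'])
look('car',(.514,.007,.15),np.radians(-6),['carrier','bolt_tip','pin_tip','stud_tip'])
a=np.hstack([cv2.imread('pics/low0.png'),cv2.imread('pics/car0.png')]); cv2.imwrite('pics/lc.png',cv2.resize(a,(800,300),interpolation=cv2.INTER_AREA))
E
```

```text
low 0 low_mid [(0.85, [0.4618, 0.299, 0.0193])]
low 0 low_board [(0.95, [0.4605, 0.3016, -0.0008])]
low 0 coil_top [(0.88, [0.4617, 0.3028, 0.0457])]
low 0 tweeter_mid [(0.69, [0.4012, 0.1299, 0.0316]), (0.66, [0.4165, 0.3708, 0.0155])]
low 1 low_mid [(0.79, [0.4638, 0.2997, 0.0201])]
low 1 low_board []
low 1 coil_top [(0.93, [0.4617, 0.3023, 0.0463])]
low 1 tweeter_mid [(0.58, [0.4141, 0.3725, 0.018])]
3.8917
car 0 carrier [(0.57, [0.5162, 0.0074, 0.0001])]
car 0 bolt_tip [(0.75, [0.5213, 0.0059, 0.0678])]
car 0 pin_tip [(0.94, [0.558, 0.0032, 0.0625])]
car 0 stud_tip [(0.76, [0.5628, 0.0212, 0.0232])]
car 1 carrier [(0.9, [0.5177, 0.0074, 0.002])]
car 1 bolt_tip [(0.88, [0.5216, 0.0064, 0.0703])]
car 1 pin_tip [(0.7, [0.556, 0.0002, 0.0639])]
car 1 stud_tip [(0.66, [0.5607, 0.0191, 0.0245])]
7.2667
```

View pics/lc.png

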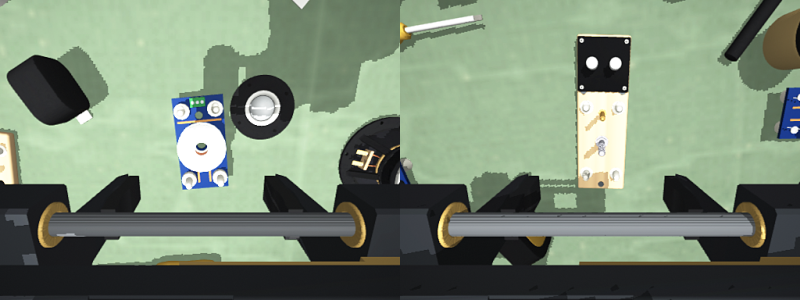

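```bash
cat > meas.py <<'E'
from h import *
import pickle
np.set_printoptions(precision=4,suppress=True)
def rect(xy):
    (c,s,a)=cv2.minAreaRect((xy*1000).astype(np.float32))
    if s[0]<s[1]: s=s[::-1]; a+=90
    return np.array(c)/1000,s,(a+90)%180-90
def board(f,c,r=.085):
    P=cloud(f); px_=f['pixels'].astype(int)
    near=np.hypot(P[...,0]-c[0],P[...,1]-c[1])<r
    blue=(px_[...,2]>px_[...,0]+40)&(px_[...,2]>px_[...,1]+25)&near&(P[...,2]>.012)&(P[...,2]<.028)
    n,l,st,_=cv2.connectedComponentsWithStats(cv2.morphologyEx(blue.astype(np.uint8),cv2.MORPH_CLOSE,np.ones((3,3))))
    k=1+np.argmax(st[1:,4]); m=(l==k)&blue
    zz=np.median(P[m][:,2])
    # reproject onto plane z=zz via rays for clean outline
    return rect(P[m][:,:2]),zz,m.sum()
def hi(f,c,z0,r):
    P=cloud(f); m=(np.hypot(P[...,0]-c[0],P[...,1]-c[1])<r)&(P[...,2]>z0); 
    return P[m].mean(0) if m.any() else None, m.sum(), P[m][:,2].max() if m.any() else 0
E
python3 - <<'E'
from meas import *
for k in (0,1):
    f=pickle.load(open(f'low{k}.pkl','rb')); print('low',board(f,(.462,.3)))
    print('coil',hi(f,(.462,.3),.040,.035))
    P=cloud(f); m=(np.hypot(P[...,0]-.462,P[...,1]-.3)<.035)&(P[...,2]>.040); print(rect(P[m][:,:2]), np.median(P[m][:,2]))
    f=pickle.load(open(f'car{k}.pkl','rb')); P=cloud(f); q=f['pixels'].astype(int)
    m=(np.abs(P[...,2]-.012)<.003)&(np.hypot(P[...,0]-.54,P[...,1])<.12)&(q[...,0]>q[...,2]+25)
    print('bar wood',rect(P[m][:,:2]),np.median(P[m][:,2]),m.sum())
    m=(P[...,2]>.0085)&(np.hypot(P[...,0]-.54,P[...,1])<.12)&(P[...,2]<.017)
    print('bar all',rect(P[m][:,:2]),m.sum())
    print('bolt',hi(f,(.517,.006),.060,.012),'pin',hi(f,(.555,.002),.060,.012))
    for c in [(.5627,.0212),(.4738,.0303),(.5587,-.019),(.4698,-.0093)]:
        print('stud',hi(f,c,.018,.012))
    cv2.imwrite(f'pics/carz{k}.png',cv2.resize(f['pixels'][...,::-1][50:210,170:330],None,fx=3.5,fy=3.5))
E
```

```text
low ((array([0.4327, 0.2973]), (61.6752815246582, 58.706016540527344), -84.8358998298645), np.float64(0.02118623397079386), np.int64(1370))
coil (array([0.442 , 0.3002, 0.2193]), np.int64(21482), np.float64(0.2565812254865677))
(array([0.4631, 0.3007]), (59.561622619628906, 56.79161071777344), 89.9002456665039) 0.24816474843987046
bar wood (array([0.5455, 0.0046]), (195.0117950439453, 63.57733917236328), -7.21685791015625) 0.011136501197014925 3533
bar all (array([0.5455, 0.0046]), (195.04429626464844, 63.80889129638672), -7.224395751953125) 11416
bolt (array([0.5164, 0.0081, 0.0655]), np.int64(81), np.float64(0.06817829068752526)) pin (array([0.5526, 0.0036, 0.065 ]), np.int64(46), np.float64(0.06780912236048076))
stud (array([0.5632, 0.0222, 0.0246]), np.int64(107), np.float64(0.02891881084368758))
stud (array([0.4748, 0.0334, 0.0239]), np.int64(95), np.float64(0.02842738780248033))
stud (array([ 0.5583, -0.0168,  0.0245]), np.int64(111), np.float64(0.028650024908958904))
stud (array([ 0.4699, -0.0057,  0.0238]), np.int64(96), np.float64(0.028098174195093806))
low ((array([0.4632, 
[... 363 characters left out ...]
5195312, 63.65028381347656), -7.223701477050781) 0.01111374512434049 3423
bar all (array([0.5455, 0.0045]), (195.04067993164062, 63.85543441772461), -7.275093078613281) 11339
bolt (array([0.5191, 0.0127, 0.1647]), np.int64(1221), np.float64(0.19589140854000248)) pin (array([0.5526, 0.003 , 0.0651]), np.int64(45), np.float64(0.06789971804941217))
stud (array([0.5626, 0.0217, 0.0308]), np.int64(124), np.float64(0.23353213184665828))
stud (array([0.4747, 0.0329, 0.0241]), np.int64(93), np.float64(0.0292003613208473))
stud (array([ 0.5582, -0.0174,  0.0245]), np.int64(111), np.float64(0.028762792316534058))
stud (array([ 0.4697, -0.0062,  0.024 ]), np.int64(95), np.float64(0.028289483669134863))
```

View pics/carz0.png

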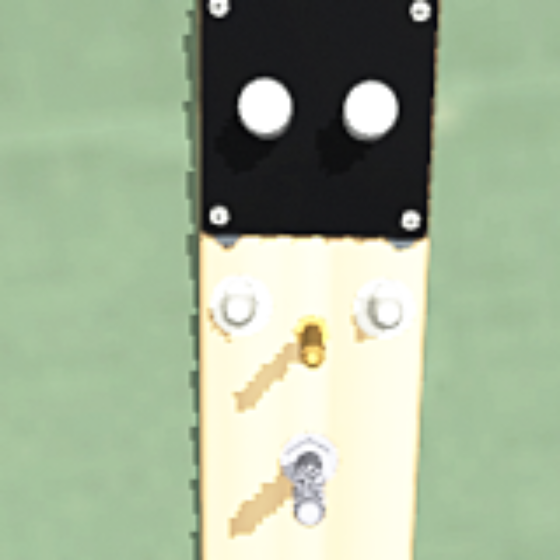

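```bash
cat > go.py <<'E'
from meas import *
C=np.array([.5160,.0083]); CY=np.radians(-7.22)
def xy(c,yaw,o): return np.array(c)+np.array([np.cos(yaw),np.sin(yaw)])*o
def line(c,z,v=.15): manip.move_l(np.r_[c,z],v)
def st(s=''):
    d=status.read_state(); print(s,'t%.1f'%d['t'],'p',np.array(d['eef_pos']).round(4),'F',np.array(d['force']).round(1),'w %.4f'%d['width'],'g %.0f'%d['gripper_force']); return d
def down(c,zs,lim,v=.04):
    for z in zs:
        line(c,z,v); d=st('z%.4f'%z)
        if abs(d['force'][2]-F0[2])>lim: return False
    return True
F0=np.zeros(3)
E
python3 - <<'E'
from go import *
for k in (0,1):
    f=pickle.load(open(f'low{k}.pkl','rb')); P=cloud(f)
    m=(np.hypot(P[...,0]-.462,P[...,1]-.3)<.04)&(abs(P[...,2]-.044)<.004); print('coil',rect(P[m][:,:2]),np.median(P[m][:,2]))
c=np.array([.4632,.2999]); yb=np.radians(5.2)   # board x = yb+180; tool yaw = board yaw
ty=yb+np.pi
g=xy(c,ty,-.010)
manip.move_ptp(np.r_[g,.10],rot(ty)); jaws.set_gripper(.078,30)
line(g,.027,.12); st('at'); jaws.set_gripper(.05,40); st('closed')
line(g,.14,.15); st('lift')
f=grab('wrist'); save(f,'held.png'); pickle.dump(f,open('held.pkl','wb'))
for q in ['low_mid','coil_top']: print(q,[(r['conf'],np.array(f['T_tool_cam'])@np.r_[r['location'],1]) for r in nets.tip_of(q,f)])
E
```

```text
coil (array([0.4631, 0.2999]), (57.177913665771484, 56.59104919433594), 89.48674011230469) 0.043228110378161544
coil (array([0.4632, 0.2999]), (56.93333053588867, 56.898887634277344), 28.738929748535156) 0.043185964763238216
at t10.7 p [0.4736 0.301  0.0276] F [ 0.8 -0.4  0.5] w 0.0780 g 0
closed t11.2 p [0.4733 0.3008 0.0274] F [-0.4 -0.5  3.2] w 0.0535 g 40
lift t12.1 p [0.4726 0.3006 0.1389] F [ 0.5 -0.3 -3. ] w 0.0535 g 40
low_mid [(0.94, array([ 0.0127, -0.0021,  0.0064,  1.    ]))]
coil_top [(0.96, array([ 0.0114,  0.0029, -0.0174,  1.    ]))]
```

View pics/held.png

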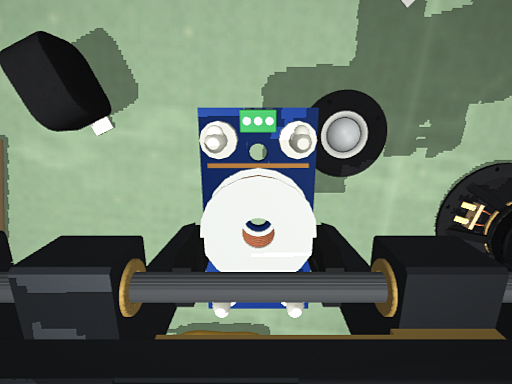

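```bash
cat >> go.py <<'E'
def held(f,zlo,zhi,blue=False):
    g=dict(f); g['W']=np.array(f['T_tool_cam']); P=cloud(g)
    m=(abs(P[...,1])<.06)&(abs(P[...,0])<.085)&(P[...,2]>zlo)&(P[...,2]<zhi)
    q=f['pixels'].astype(int)
    if blue: m&=(q[...,2]>q[...,0]+40)&(q[...,2]>q[...,1]+25)
    return P[m]
E
python3 - <<'E'
from go import *
f=pickle.load(open('held.pkl','rb'))
p=held(f,.000,.012,True); A=np.c_[p[:,:2],np.ones(len(p))]; s=np.linalg.lstsq(A,p[:,2],rcond=None)[0]; print('plane',s,len(p),rect(p[:,:2]),p[:,0].min(),p[:,0].max())
fr=p[p[:,0]<-.0]; print('edge y',[(x,fr[abs(fr[:,0]-x)<.003][:,1].min(),fr[abs(fr[:,0]-x)<.003][:,1].max()) for x in (-.045,-.035,-.03,-.02)])
p=held(f,-.020,-.013); p=p[(p[:,0]>-.03)]; print('coil',rect(p[:,:2]),np.median(p[:,2]))
from scipy.optimize import least_squares
h=cv2.convexHull((p[:,:2]*1000).astype(np.float32))[:,0]; h=h[h[:,0]<5]
r=least_squares(lambda a:np.hypot(h[:,0]-a[0],h[:,1]-a[1])-28.6,[10,0]); print(r.x,np.abs(r.fun).max(),len(h))
E
```

```text
plane [ 0.0023 -0.0004  0.0062] 5030 (array([0.0097, 0.0005]), (120.17606353759766, 61.89387893676758), 0.03637559711933136) -0.05036350472357455 0.06979985974704189Traceback (most recent call last):
  File "<stdin>", line 4, in <module>
    return umr_minimum(a, axis, None, out, keepdims, initial, where)
ValueError: zero-size array to reduction operation minimum which has no identity
```

```bash
python3 - <<'E'
from go import *
g=xy(C,CY,-.0097)
manip.move_ptp(np.r_[g,.13],rot(CY)); manip.dwell(.2); d=st('hover')
e=g-np.array(d['eef_pos'][:2]); print('err',e, 'yaw',(R.from_rotvec(d['tool_rot'])*R.from_rotvec(rot(CY)).inv()).as_rotvec())
g=g+e
line(g,.095,.1); d=st(); 
import go; go.F0=np.array(d['force'])
print(down(g,[.085,.078,.074,.070,.063,.058,.0555,.053],6,.06))
E
```

```text
hover t14.8 p [0.5064 0.0097 0.13  ] F [-0.5  0.1 -2.8] w 0.0540 g 40
err [-0.     -0.0001] yaw [-0.      0.      0.0005]
 t15.3 p [0.5065 0.0094 0.0952] F [ 0.4 -0.1 -3.3] w 0.0533 g 40
z0.0850 t15.6 p [0.5062 0.0094 0.0848] F [-0.1 -0.7 -3. ] w 0.0534 g 40
z0.0780 t15.8 p [0.5062 0.0094 0.0776] F [-0.8  0.5 -3.7] w 0.0534 g 40
z0.0740 t16.1 p [0.5061 0.0094 0.0737] F [-1.3  0.2 -3.7] w 0.0539 g 40
z0.0700 t16.4 p [0.506  0.0095 0.0696] F [-2.9  0.3 -3.1] w 0.0537 g 40
z0.0630 t16.6 p [0.506  0.0095 0.0627] F [-3.8  0.5 -4.2] w 0.0538 g 40
z0.0580 t16.9 p [0.5061 0.0095 0.0579] F [-4.   0.2 -5.9] w 0.0536 g 40
z0.0555 t17.1 p [0.5061 0.0094 0.0555] F [-5.3  0.7 -4.1] w 0.0536 g 40
z0.0530 t17.4 p [0.5061 0.0095 0.053 ] F [-5.4  1.3 -3.4] w 0.0533 g 40
True
```

```bash
python3 - <<'E'
from go import *
import go
jaws.set_gripper(.074); st('rel')
g=xy(C,CY,0)+[-.0005,0]
line(g,.053,.06); line(g,.0514,.06); jaws.set_gripper(.05,55); d=st('regrip')
go.F0=np.array(d['force'])
print(down(g,[.049,.047,.045,.043,.041,.0395,.0388],45,.05))
E
```

```text
rel t17.9 p [0.5066 0.0093 0.0532] F [-0.1 -0.9  0.3] w 0.0742 g 0
regrip t18.8 p [0.5155 0.0083 0.0514] F [ 0.2 -0.2  0.3] w 0.0537 g 55
z0.0490 t19.1 p [0.5157 0.0082 0.0493] F [ 0.2 -0.9  3.7] w 0.0534 g 55
z0.0470 t19.3 p [0.5147 0.0084 0.0464] F [-2.8 -0.9 -3.7] w 0.0532 g 55
z0.0450 t19.6 p [0.5145 0.0084 0.0439] F [-2.1 -2.3 -9.6] w 0.0537 g 55
z0.0430 t19.8 p [0.5149 0.0083 0.0425] F [-5.6 -1.3 -5.4] w 0.0539 g 55
z0.0410 t20.1 p [0.5146 0.0084 0.0411] F [-9.9 -1.5  2. ] w 0.0535 g 55
z0.0395 t20.3 p [0.5145 0.0083 0.0406] F [-17.   -1.7  15.1] w 0.0535 g 55
z0.0388 t20.6 p [0.5146 0.0083 0.0406] F [-20.2  -1.5  23.5] w 0.0532 g 55
True
```

```bash
python3 - <<'E'
from go import *
jaws.set_gripper(.078); st('rel')
g=xy(C,CY,0)
line(g,.15,.25); manip.dwell(.15)
f=grab('wrist'); save(f,'low_home.png'); pickle.dump(f,open('lh.pkl','wb'))
P=cloud(f); q=f['pixels'].astype(int); n=np.hypot(P[...,0]-C[0],P[...,1]-C[1])<.075
m=n&(q[...,2]>q[...,0]+40)&(q[...,2]>q[...,1]+25)&(P[...,2]>.025)&(P[...,2]<.055)
p=P[m]; A=np.c_[p[:,:2]-C,np.ones(len(p))]; print('plane',np.linalg.lstsq(A,p[:,2],rcond=None)[0],len(p),rect(p[:,:2]))
m=n&(abs(P[...,2]-.056)<.006)&(np.hypot(P[...,0]-C[0],P[...,1]-C[1])<.033); print('coil',rect(P[m][:,:2]),np.median(P[m][:,2]))
st()
E
```

```text
rel t21.1 p [0.5156 0.0083 0.0388] F [ 0.9 -0.1  0.5] w 0.0781 g 0
plane [0.0008 0.0011 0.0332] 2400 (array([0.5166, 0.0092]), (120.31707000732422, 62.01066970825195), -7.235748291015625)
coil (array([0.5169, 0.0093]), (57.132137298583984, 56.79008483886719), 34.19763946533203) 0.05514488903688873
 t21.9 p [0.5154 0.0084 0.1484] F [-0.9  0.6  0.6] w 0.0781 g 0
```

View pics/low_home.png

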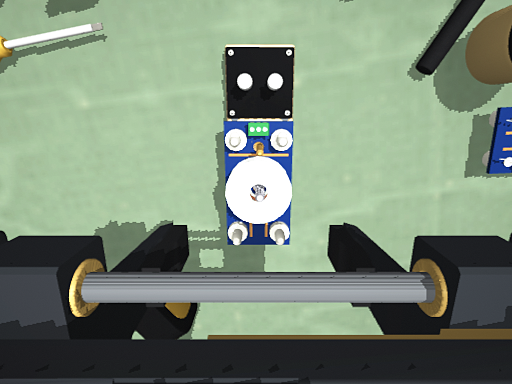

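```bash
python3 - <<'E'
from look import *
from meas import *
fs=look('high',(.527,-.28,.15),np.radians(85),['high_mid','wax_tin_mid'])
for f in fs:
    P=cloud(f); q=f['pixels'].astype(int); n=np.hypot(P[...,0]-.527,P[...,1]+.28)<.075
    m=n&(q[...,2]>q[...,0]+40)&(q[...,2]>q[...,1]+25)&(abs(P[...,2]-.021)<.0025)
    p=P[m]; A=np.c_[p[:,:2]-[.527,-.28],np.ones(len(p))]; print('plane',np.linalg.lstsq(A,p[:,2],rcond=None)[0],len(p),rect(p[:,:2]))
    gm=(q[...,1]>q[...,0]+60)&(q[...,1]>q[...,2]+20)&n&(P[...,2]>.024); print('green',P[gm].mean(0),gm.sum())
    t=(np.hypot(P[...,0]-.613,P[...,1]+.231)<.05)&(abs(P[...,2]-.063)<.005); print('tin',rect(P[t][:,:2]),np.median(P[t][:,2]))
E
```

```text
high 0 high_mid []
high 0 wax_tin_mid [(0.74, [0.6126, -0.229, 0.0309])]
high 1 high_mid [(0.8, [0.5272, -0.2735, 0.0198])]
high 1 wax_tin_mid [(0.62, [0.6132, -0.229, 0.0314])]
24.6833
plane [0.0011 0.0009 0.0211] 4506 (array([ 0.524 , -0.2774]), (119.4550552368164, 61.97383499145508), 85.1924057006836)
green [ 0.5193 -0.3298  0.031 ] 124
tin (array([ 0.6122, -0.2302]), (66.60501861572266, 66.22875213623047), 59.16585159301758) 0.06366385806296848
plane [-0.      0.0005  0.0211] 4495 (array([ 0.5241, -0.2778]), (119.2972183227539, 62.19847869873047), 85.0271987915039)
green [ 0.5201 -0.33    0.0307] 154
tin (array([ 0.6124, -0.2305]), (66.8843002319336, 65.79026794433594), -4.4972991943359375) 0.06369784357065299
```

View pics/high0.png

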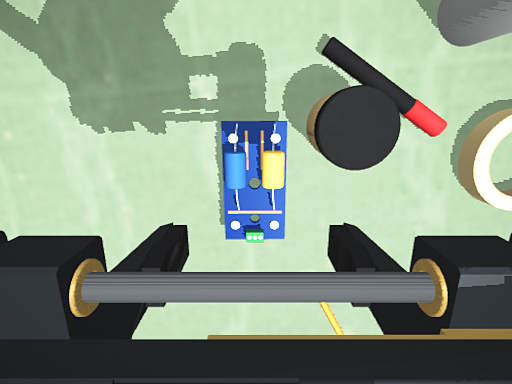

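```bash
python3 - <<'E'
from go import *
c=np.array([.5241,-.2777]); ty=np.radians(-94.9)
g=xy(c,ty,.012)
manip.move_ptp(np.r_[g,.12],rot(ty)); jaws.set_gripper(.076,30); manip.dwell(.1); d=st('above')
g2=g+(g-np.array(d['eef_pos'][:2]))
line(g2,.029,.12); st('at'); jaws.set_gripper(.05,40); st('closed')
line(g2,.13,.15); manip.dwell(.1); st('lift')
f=grab('wrist'); pickle.dump(f,open('heldh.pkl','wb')); save(f,'heldh.png')
p=held(f,.003,.013,True); A=np.c_[p[:,:2],np.ones(len(p))]; print('plane',np.linalg.lstsq(A,p[:,2],rcond=None)[0],len(p),rect(p[:,:2]))
E
```

```text
above t27.6 p [ 0.5231 -0.2897  0.12  ] F [ 1.  -0.4  1.3] w 0.0760 g 0
at t28.5 p [ 0.5234 -0.29    0.0297] F [0.8 0.1 0.4] w 0.0760 g 0
closed t29.1 p [ 0.5231 -0.2896  0.029 ] F [ 0.1 -0.8 -0.1] w 0.0500 g 0
lift t30.0 p [ 0.5227 -0.2893  0.1288] F [ 0.2 -0.2 -0.2] w 0.0498 g 0
plane [0. 0. 0.] 0 (array([0., 0.]), (0.0, 0.0), 0.0)
```

View pics/heldh.png

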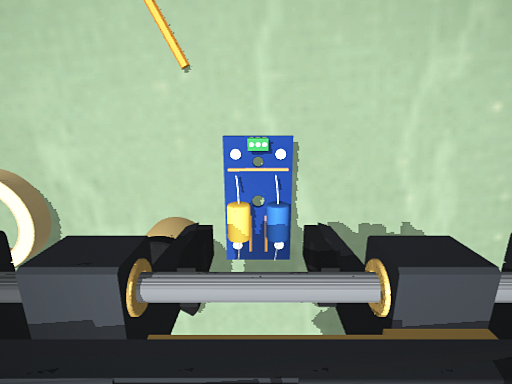

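```bash
python3 - <<'E'
from go import *
f=pickle.load(open('heldh.pkl','rb'))
P=cloud(f); q=f['pixels'].astype(int); n=np.hypot(P[...,0]-.524,P[...,1]+.278)<.075
m=n&(q[...,2]>q[...,0]+40)&(q[...,2]>q[...,1]+25)&(abs(P[...,2]-.021)<.003)
p=P[m]; c,s,a=rect(p[:,:2]); print(c,s,a,np.median(p[:,2]))
ty=np.radians(a-180)
g=xy(c,ty,.022); g2=g+[.0007,-.0004]
print(np.degrees(ty))
jaws.set_gripper(.076,40); manip.move_ptp(np.r_[g2,.10],rot(ty)); manip.dwell(.1); st('above')
line(g2,.0255,.12); st('at'); jaws.set_gripper(.04,40); d=st('closed')
if d['gripper_force']>20:
    line(g2,.13,.15); manip.dwell(.1); st('lift')
    f=grab('wrist'); pickle.dump(f,open('heldh.pkl','wb')); save(f,'heldh2.png')
    p=held(f,.000,.013,True); A=np.c_[p[:,:2],np.ones(len(p))]; print('plane',np.linalg.lstsq(A,p[:,2],rcond=None)[0],len(p),rect(p[:,:2]))
E
```

```text
[ 0.5245 -0.277 ] (120.0775146484375, 61.94791030883789) 85.091064453125 0.021234016505061265
-94.908935546875
above t31.0 p [ 0.5236 -0.2993  0.101 ] F [ 0.  -0.9 -0. ] w 0.0762 g 0
at t31.8 p [ 0.5237 -0.2996  0.0264] F [ 0.3 -0.   0. ] w 0.0760 g 0
closed t32.5 p [ 0.5233 -0.2993  0.0255] F [-0.5  0.6 -0.8] w 0.0405 g 0
```

```bash
python3 - <<'E'
from go import *
st()
f=grab('wrist'); s=grab('side'); pickle.dump((f,s),open('x.pkl','wb'))
u=px(s,np.array([.524,-.277,.03])).astype(int); print(u)
a=s['pixels'][...,::-1][u[1]-50:u[1]+50,u[0]-50:u[0]+50]
cv2.imwrite('pics/x.png',np.hstack([cv2.resize(f['pixels'][...,::-1],(480,360)),cv2.resize(a,(300,360))]))
E
```

```text
t32.5 p [ 0.5233 -0.2993  0.0255] F [-0.5  0.6 -0.8] w 0.0405 g 0
[297 269]
```

View pics/x.png

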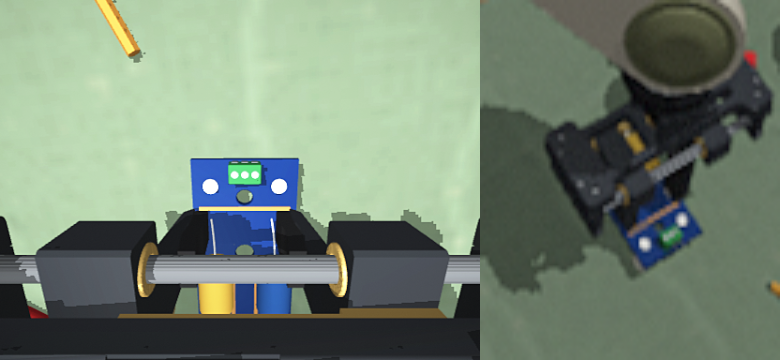

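```bash
python3 - <<'E'
from go import *
f,s=pickle.load(open('x.pkl','rb'))
g=dict(f); g['W']=np.array(f['T_tool_cam']); P=cloud(g); q=f['pixels'].astype(int)
dark=(q.max(-1)<70)&(abs(P[...,1])<.06)&(P[...,2]>-.06)&(P[...,2]<.04)&(P[...,0]<.03)&(P[...,0]>-.02)
p=P[dark]; print(len(p))
for lo in np.arange(-.06,.04,.006):
    k=p[(p[:,2]>=lo)&(p[:,2]<lo+.006)]
    if len(k):
        r=k[k[:,1]>0]; l=k[k[:,1]<0]
        print(round(lo,3),len(k),'x',k[:,0].min().round(4),k[:,0].max().round(4),'y+',(r[:,1].min().round(4),r[:,1].max().round(4)) if len(r) else '','y-',(l[:,1].min().round(4),l[:,1].max().round(4)) if len(l) else '')
cv2.imwrite('pics/x2.png',cv2.resize(f['pixels'][...,::-1][200:300,170:350],None,fx=4,fy=4,interpolation=cv2.INTER_CUBIC))
E
```

```text
4618
-0.06 293 x -0.012 0.003 y+ (np.float64(0.0263), np.float64(0.0272)) y- (np.float64(-0.0286), np.float64(-0.0277))
-0.054 244 x -0.0118 0.0106 y+ (np.float64(0.0264), np.float64(0.0331)) y- (np.float64(-0.0345), np.float64(-0.0277))
-0.048 807 x -0.0117 0.0106 y+ (np.float64(0.0191), np.float64(0.0351)) y- (np.float64(-0.0368), np.float64(-0.0207))
-0.042 582 x 0.0042 0.0106 y+ (np.float64(0.0191), np.float64(0.0358)) y- (np.float64(-0.0374), np.float64(-0.0206))
-0.036 491 x -0.0012 0.0105 y+ (np.float64(0.0203), np.float64(0.0352)) y- (np.float64(-0.0365), np.float64(-0.0218))
-0.03 527 x -0.0055 0.0104 y+ (np.float64(0.02), np.float64(0.0345)) y- (np.float64(-0.036), np.float64(-0.0215))
-0.024 596 x -0.0092 0.0106 y+ (np.float64(0.019), np.float64(0.0342)) y- (np.float64(-0.0353), np.float64(-0.0207))
-0.018 413 x -0.01 0.0104 y+ (np.float64(0.019), np.float64(0.0335)) y- (np.float64(-0.0347), np.float64(-0.0207))
-0.012 361 x -0.0101 0.0101 y+ (np.float64(0.019), np.float64(0.0334)) y- (np.float64(-0.0342), np.float64(-0.0206))
-0.006 256 x -0.0098 0.0102 y+ (np.float64(0.019), np.float64(0.0316)) y- (np.float64(-0.0333), np.float64(-0.0206))
-0.0 32 x -0.0101 0.0112 y+ (np.float64(0.0203), np.float64(0.0268)) y- (np.float64(-0.0286), np.float64(-0.0011))
0.006 6 x 0.0104 0.0129 y+ (np.float64(0.0), np.float64(0.0)) y- (np.float64(-0.0034), np.float64(-0.0006))
0.024 10 x -0.0186 0.0064 y+ (np.float64(0.0396), np.float64(0.0522)) y- (np.float64(-0.0038), np.float64(-0.0018))
```

View pics/x2.png

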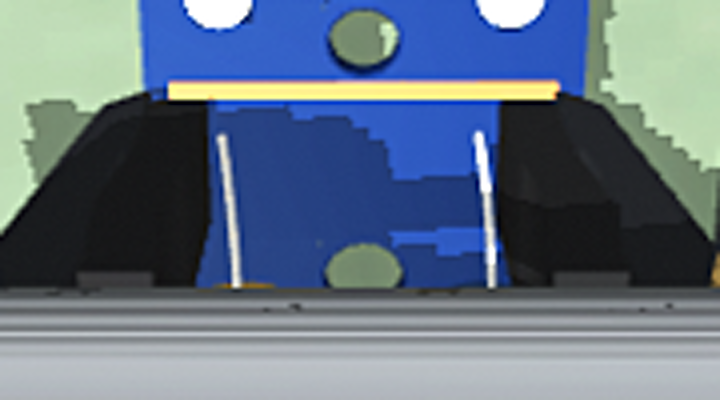

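```bash
python3 - <<'E'
from go import *
c=np.array([.5243,-.2774]); ty=np.radians(-94.91)
jaws.set_gripper(.074,40); line(xy(c,ty,.022),.09,.2)
g=xy(c,ty,-.008); g2=g+[.0003,-.0003]
line(g2,.09,.2); line(g2,.028,.12); st('at'); jaws.set_gripper(.04,40); d=st('closed')
if d['gripper_force']>20:
    line(g2,.13,.15); manip.dwell(.1); st('lift')
    f=grab('wrist'); pickle.dump(f,open('heldh.pkl','wb')); save(f,'heldh2.png')
    p=held(f,.000,.014,True); A=np.c_[p[:,:2],np.ones(len(p))]; print('plane',np.linalg.lstsq(A,p[:,2],rcond=None)[0],len(p),rect(p[:,:2]))
E
```

```text
at t34.6 p [ 0.5255 -0.2702  0.0285] F [-0.2 -0.6  0.7] w 0.0740 g 0
closed t35.1 p [ 0.5254 -0.2699  0.0286] F [-1.4  1.   5.3] w 0.0554 g 40
lift t36.0 p [ 0.5249 -0.2694  0.1288] F [ 0.2 -0.1 -1.8] w 0.0555 g 40
plane [ 0.0024 -0.001   0.0074] 11750 (array([ 0.0072, -0.0008]), (120.21097564697266, 62.019920349121094), 0.10414814949035645)
```

```bash
python3 - <<'E'
from go import *
T=np.array([.5155,.0086])
g=xy(T,CY,-.0072)+.0008*np.array([np.sin(CY),-np.cos(CY)])
manip.move_ptp(np.r_[g,.13],rot(CY)); manip.dwell(.2); d=st('hover')
g=g+(g-np.array(d['eef_pos'][:2]))
line(g,.10,.1); d=st(); F0=np.array(d['force'])
for z in [.092,.089,.087,.0855,.084,.083]:
    line(g,z,.05); d=st('z%.4f'%z); F=np.array(d['force'])-F0
    if F[2]>8: print('STOP'); break
    if z<.0875: g=g+np.clip(.0001*F[:2],-.0004,.0004)
E
```

```text
hover t37.3 p [0.5085 0.0079 0.1299] F [ 0.7 -0.3 -2.3] w 0.0555 g 40
 t37.8 p [0.5082 0.0094 0.1001] F [ 0.8 -0.4 -1.4] w 0.0556 g 40
z0.0920 t38.1 p [0.508  0.0095 0.0919] F [ 0.  -0.3 -1. ] w 0.0559 g 40
z0.0890 t38.3 p [0.508  0.0095 0.0889] F [-0.7 -0.2 -1.8] w 0.0554 g 40
z0.0870 t38.6 p [0.508  0.0095 0.0869] F [-0.8  0.3 -2.9] w 0.0560 g 40
z0.0855 t38.8 p [0.5079 0.0096 0.0854] F [-0.1 -0.4 -1.2] w 0.0554 g 40
z0.0840 t39.1 p [0.5078 0.0096 0.0839] F [ 0.1 -0.5 -0.8] w 0.0554 g 40
z0.0830 t39.3 p [0.5077 0.0096 0.0829] F [-0.5  0.7 -1.5] w 0.0557 g 40
```

```bash
python3 - <<'E'
from go import *
jaws.set_gripper(.04,58)
d=status.read_state(); g=np.array(d['eef_pos'][:2]); F0=np.array([0,0,-1.5])
for z in [.0815,.080,.0785,.077,.075,.073,.0715,.0705,.0698]:
    line(g,z,.05); d=st('z%.4f'%z); F=np.array(d['force'])-F0
    if F[2]>40: print('STOP'); break
    g=g+np.clip(.00008*F[:2],-.0005,.0005)
E
```

```text
z0.0815 t39.8 p [0.5079 0.0095 0.0817] F [-0.9 -1.3  2.8] w 0.0553 g 58
z0.0800 t40.0 p [0.508  0.0093 0.0804] F [-0.5  0.1  5.1] w 0.0557 g 58
z0.0785 t40.3 p [0.5074 0.0095 0.078 ] F [ 1.8 -1.3 -2.7] w 0.0556 g 58
z0.0770 t40.5 p [0.5075 0.0094 0.0765] F [ 0.4  0.1 -4.3] w 0.0557 g 58
z0.0750 t40.8 p [0.5075 0.0094 0.0746] F [ 1.  -0.6 -3.9] w 0.0551 g 58
z0.0730 t41.0 p [0.5074 0.0094 0.0724] F [-0.7  0.7 -6.2] w 0.0552 g 58
z0.0715 t41.3 p [0.5073 0.0095 0.071 ] F [-1.7  0.2 -8.9] w 0.0554 g 58
z0.0705 t41.5 p [0.5077 0.0094 0.0706] F [-3.  -0.6 -2.2] w 0.0552 g 58
z0.0698 t41.8 p [0.5077 0.0094 0.0706] F [-4.7  2.   5. ] w 0.0553 g 58
```

```bash
python3 - <<'E'
from go import *
d=status.read_state(); g=np.array(d['eef_pos'][:2])
line(g,.0685,.03); st('press'); line(g,.0705,.03)
jaws.set_gripper(.078); st('rel')
line(g,.19,.25); manip.dwell(.2)
f=grab('wrist'); save(f,'fin.png')
P=cloud(f); q=f['pixels'].astype(int); n=np.hypot(P[...,0]-C[0],P[...,1]-C[1])<.075
m=n&(q[...,2]>q[...,0]+40)&(q[...,2]>q[...,1]+25)&(abs(P[...,2]-.0635)<.005)
p=P[m]; A=np.c_[p[:,:2]-C,np.ones(len(p))]; print('plane',np.linalg.lstsq(A,p[:,2],rcond=None)[0],len(p),rect(p[:,:2]))
s=grab('side'); u=px(s,np.array([.53,0,.03])).astype(int)
a=s['pixels'][...,::-1][u[1]-45:u[1]+45,u[0]-45:u[0]+45]
cv2.imwrite('pics/fin2.png',np.hstack([cv2.resize(f['pixels'][...,::-1],(480,360)),cv2.resize(a,(300,360))]))
st()
E
```

```text
press t42.0 p [0.5078 0.0094 0.0705] F [-11.7   1.   19.8] w 0.0554 g 58
rel t42.8 p [0.5079 0.0094 0.0705] F [-0.9  0.1  0.9] w 0.0779 g 0
plane [0.0009 0.0011 0.0632] 4792 (array([0.5167, 0.0095]), (119.38501739501953, 62.087772369384766), -7.193084716796875)
 t43.7 p [0.5074 0.0094 0.189 ] F [ 0.3 -0.3  0.1] w 0.0779 g 0
```

View pics/fin2.png

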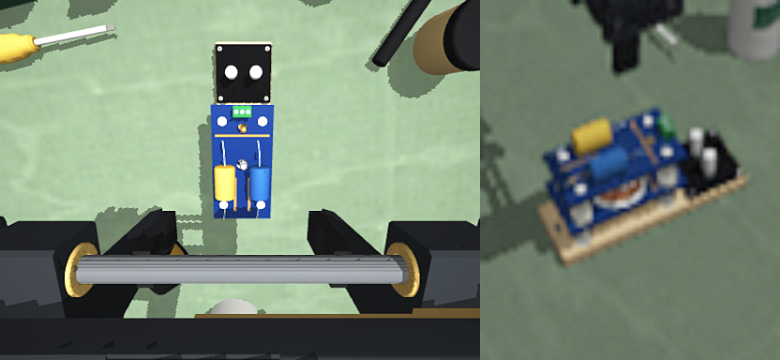

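The high-pass board's top measures 63.2 mm, exactly 30 mm above the low-pass board's 33.2 mm. It is level and aligned, with the green strip (242,112) next to the posts and the bolt and pin showing through. I'm handing it in.

```bash
python3 -c "
from station import workorder
print(workorder.hand_in())"
```

```text
the job is handed in; nothing more can be done
None
```

Both boards are pressed fully home with their green strips at the post end, released and handed in at about 44 s; I gripped them by the coil and the capacitors instead of the long edges, because the fingers closed through the high-pass board's edge without any contact force.

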